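# Present a check-valve ball to the bench camera on its carrying tray

## Robot

A 6-joint arm with a two-finger parallel gripper is mounted at the origin on a cart in front of the work surface, level with it; the furniture and walls round the work are solid. World frame = base frame: x ahead of the robot, y to its left, z up, the work surface at z = 0. Lengths are in m, angles in rad, forces in N, time in s.
With the tool pointing down it reaches from about 0.225 to 0.875 m from the base axis. Payload 3.4 kg.
Tool frame: the origin (TCP) lies at the very end of the fingers, on their centre line; the grasp point (between the pads) lies 19 mm behind it; z points along the fingers, y is the direction in which the jaws open and shut (so a half turn about z gives the same grasp; the last joint's range is limited). The gripper opens to 85 mm and grips with 20 to 120 N. Pads are 22 mm wide; open, the fingers measure 114 mm over their backs; the gripper's body (76 mm by 85 mm) begins 54 mm behind the grasp point. The pads swing forward as they close: fully open they stand 13 mm farther back than shut.
Start: joints at [-1.345, 0.276, 1.505, -0, 1.361, -0.121], TCP at [0.195, -0.541, 0.193] pointing down, gripper open.
Joint ranges: [-2.89, 2.89], [-0.75, 2.08], [0.22, 2.7], [-1.18, 4.32], [0.11, 2.71], [-2.7, 2.7]. Speed limits (rad/s): [2.57, 2.57, 3.14, 3.14, 3.14, 3.14].

## Interface

Orientations are given as a unit quaternion [w, x, y, z].
In Python, from rig import manip, viewer, job gives the robot as it stands.
- The arm moves only by the shell command python3 -m crank 'ROWS' [OPENING] [FORCE]. ROWS is JSON, a list of rows, each a list of 6 numbers: the shift along the tool's x, y, z in m, then the turn, a rotation vector about the tool's x, y, z in degrees. In form: [[dx, dy, dz, rx, ry, rz], ...]. A call has 1 to 20 rows; each row is the pose to reach, as a shift and turn from the pose measured when the call began, along the tool's axes at that moment; what a row does not reach only later rows make up. A row lasts 1/8 s, in which the tool goes at most 62.5 mm and 10.7 degrees, less where a joint would pass 70% of its speed; a pose out of reach is approached as far as the arm can. A call with a gripper value outside its range is refused whole. OPENING is the opening, from 0 (shut) to 1 (fully open), set as the call begins (- or left out, the last holds). The fingers move at their own pace and stop on an object; FORCE is the grip in N (left out, the last holds). Time passes only in rows, so rows that repeat a pose let the fingers close. It gives the time, the measured TCP pose, the force and the opening at its end, in the units of the state.
- manip.get_state(): the state, without advancing time (a new reading comes with each control period).
- viewer.get_image(name): name is "side" or "top" or "wrist"; returns a dict with "frame" (384x512x3 uint8, blue, green, red), "range_z" (384x512 float32, m along the optical axis (not along the pixel's ray), 0 where there is no reading), "intrinsics" (3x3 intrinsics, pixels), "world_from_camera" (4x4, takes a point from camera to world coordinates); the wrist camera has in their place "mount" (4x4, takes a point from camera to tool coordinates, whose origin is the TCP and whose axes are the flange's). Camera axes: x right, y up, looking along -z (the intrinsics and any distortion apply to the point x, -y, -z); pixel columns grow to the right and rows downward; lengths in m; the calibration is good to about 2 mm. A picture is of the moment at which its call begins: read the wrist's pose just before it.
- job.sign_off(): hands the job in, once; it reports no verdict.
The state is a dict: "clock": time; "qpos": joint angles; "qd": joint speeds; "effort": joint torques, N m; "position": TCP position; "ee_rot": TCP orientation; "contact_force": force on the tool from outside, world axes, zero at the start; "moment": the same for the moment, N m; "width": finger opening in m.
Only numpy, scipy, OpenCV 4.12 (cv2) and the standard library are available. Lean on these libraries where they do the work, as an engineer would, in place of code of your own. Each camera call takes 0.05 s, during which the arm holds its last target. There are 200 camera calls.

## Task

Slide the dock's latch open, towards the robot, up to its end stop, then lift the small carrying tray out by its upright fin with the loose steel ball riding in its pocket, keeping the tray level all the way so that the ball never leaves the pocket. Carry it to the bench camera and finish while still holding it there, level and still: ball end towards the camera, the ball centred on the lens axis about 100 mm in front of the lens. Do not move the loose fittings and tape lying about, and touch neither the camera nor the ball.

Things in the scene. Friction and masses are not known exactly. Their poses are not given: they have to be found in the camera images.
- dock: grey plastic dock fixed on the bench (it does not move), about 130 mm along its x and 165 mm along y, 10 mm thick; origin on the bench surface under the tray's fin, z up. The tray sits on its top (10 mm above the bench) between curbs 5 mm high, 2 mm clear of the tray; the latch track runs along the dock's x at y = -100 mm. Its x axis points from the fin towards the ball's end of the tray, away from the robot
- latch (a joint): position of the slide latch along the dock's -x (towards the robot), in m: 0 is shut (grip at x = +40 mm of the dock), 0.06 is the end stop, fully open. It starts between 0 and 0.012, with its steel tongue over the tray's side lug, so the tray cannot be lifted until it is opened (the tongue is clear of the lug above about 0.02). Slides with about 1.5 N of friction and stays where it is left
- latch_grip (a point): centre of the latch's upright black grip, a block 22 mm along the dock's x, 14 mm along y, 30 mm tall; its top is 52 mm and this point 38 mm above the bench; it stands on a carriage 28 mm wide along y whose top is 22.5 mm above the bench (rails and end blocks are no higher), so keep the fingertips above 24 mm; axes as the dock's
- tray: loose aluminium carrying tray (about 0.22 kg), plate 105 x 64 x 6 mm; origin at the underside, under the fin; z up, x towards the ball's pocket: the plate reaches from x = -40 to +65 mm. Besides the plate it has a 20 mm wide side lug at x = 40 mm reaching y = -50 mm and a steel balance bar 12 mm high at x = -29 mm
- tray_grip (a point): gripping point on the tray's upright fin, 55 mm above the tray's underside; the fin is 34 mm along the tray's x, 12 mm thick along y (grasp it across y), its top 80 mm above the underside; axes as the tray's
- pocket (a point): where the ball's centre is when the ball sits in the middle of the pocket: 45 mm from the fin along the tray's x, 17 mm above the tray's underside. The pocket is a round rim 3 mm high and 23 mm inside; the ball rolls freely about 4 mm either way and climbs out if the tray tips by some 40 degrees or is jerked
- ball_center (a point): centre of the loose steel ball, 22 mm in diameter, 43 g, riding in the tray's pocket
- ball: the same ball; its axes turn as it rolls
- camera: bench camera on a post, fixed on the bench: base 64 x 60 mm, grey head 44 x 44 mm, 192 mm high at its top; origin at the centre of the base's underside
- lens (a point): centre of the camera lens's front face, 170 mm above the bench; its x axis is level and points INTO the camera, so the camera looks along -x: the point 100 mm in front of the lens is at x = -0.100 in this frame; z up
- tee_1: small brass tube tee, 29 x 36 x 14 mm, loose bystander; origin at its underside
- tube_cutter: small tube cutter, 25 x 58 x 16 mm, loose bystander; origin at its underside
- ptfe_tape: white tape roll, 56 mm across, 14 mm high, loose bystander; origin at its underside
Things that resemble listed ones, but are neither listed nor needed, are in the scene too. What is shaped like the tray but red is not meant.

How it is judged:
On the way, in this order (a step that is already met when the one before it is completed fails the run):
1. the latch is slid open to its end stop while the tray still sits in the dock (value of joint latch above 0.055 m and height (world z) of tray below 0.016 m), for 0.2 s.
2. the tray is lifted clear of the dock with the ball in its pocket (height (world z) of tray above 0.06 m and distance between ball_center and pocket below 0.009 m), for 0.2 s.
At the end, for the whole second after the job is handed in: The gripper holds the tray in the air (underside over 120 mm up), still and level within 0.12 rad, lens ahead of its ball end and within 60 mm of its centre line; ball in the pocket (9 mm), 75 to 125 mm before the lens, within 18 mm of its axis sideways and in height; latch over 50 mm open (x of ball_center in the frame of lens between -0.125 and -0.075 m and y of ball_center in the frame of lens between -0.018 and 0.018 m and z of ball_center in the frame of lens between -0.018 and 0.018 m and x of lens in the frame of tray above 0.1 m and y of lens in the frame of tray between -0.06 and 0.06 m and distance between ball_center and pocket below 0.009 m and angle between tray_grip's own z axis and vertical below 0.12 rad and height (world z) of tray above 0.12 m and linear speed of tray below 0.03 m/s and linear speed of ball below 0.05 m/s and contact force between tray and the fingers above 1 N and contact force between tray and camera below 0.2 N and value of joint latch above 0.05 m); the arm keeps its last pose, push and grip.
It fails at once if the ball leaves its pocket (distance between ball_center and pocket above 0.012 m).
It fails at once if the tray tips by more than 0.35 rad (angle between tray_grip's own z axis and vertical above 0.35 rad).
It fails at once if the robot touches the ball (contact force between ball and the arm above 0.3 N or contact force between ball and the fingers above 0.3 N).
It fails at once if the camera is struck by the robot (contact force between camera and the arm above 1 N or contact force between camera and the fingers above 1 N or contact force between camera and tray above 1 N).
It fails at once if a loose bystander is moved by more than 30 mm (distance of any of tee_1, tube_cutter, ptfe_tape from where it was at the start of the episode above 0.03 m).
It also fails if it takes over 61 s, if anything falls off the work surface, if the arm or the gripper's body presses on something with over 40 N, if the wrist force passes 120 N, or if a joint passes its speed limit or range.

## Working session

There is one attempt and no reset: what is moved stays moved. The work goes in short steps, Python scripts to look and compute and a shell command to move; the robot and the scene stay as the last step left them, time stands still between calls to the robot, and variables do not carry over. Pictures are saved under pics/ and viewed, about 8 in all and at most 12, crops included, and the job is handed in when it is done.

```bash
mkdir -p pics
cat > h.py <<'E'
import numpy as np, cv2
from rig import manip, viewer, job
from scipy.spatial.transform import Rotation as R
def T():
    s=manip.get_state(); q=s["ee_rot"]; M=np.eye(4)
    M[:3,:3]=R.from_quat([q[1],q[2],q[3],q[0]]).as_matrix(); M[:3,3]=s["position"]; return M
def cloud(name):
    t=T(); im=viewer.get_image(name)
    W=im["world_from_camera"] if name!="wrist" else t@im["mount"]
    z=im["range_z"]; K=im["intrinsics"]; v,u=np.mgrid[:z.shape[0],:z.shape[1]]
    P=np.stack([(u-K[0,2])/K[0,0]*z,-(v-K[1,2])/K[1,1]*z,-z,np.ones_like(z)],-1)@W.T
    P=P[...,:3].copy(); P[z==0]=np.nan
    return im["frame"],P
E
python3 - <<'E'
from h import *
s=manip.get_state(); print(s)
for n in ["top","side"]:
    f,P=cloud(n); cv2.imwrite(f"pics/{n}0.png",cv2.resize(f,(800,600))); np.save(n+"0.npy",P)
E
```

```text
{'clock': 0.0, 'qpos': array([-1.34501952e+00,  2.76613181e-01,  1.50616637e+00, -1.73157138e-05,
        1.36067917e+00, -1.21001477e-01]), 'qd': array([ 0.00089747, -0.00016799, -0.00145836,  0.00143133, -0.00038846,
       -0.00115065]), 'effort': array([-1.52579822e-03, -4.16778481e+01, -2.45809937e+01, -2.68053263e-04,
        1.09683917e-02,  2.71574788e-05]), 'position': array([ 0.19527548, -0.54017872,  0.19191616]), 'ee_rot': array([-9.31310897e-04,  9.85004983e-01,  1.72523369e-01, -5.73112670e-05]), 'contact_force': array([-0.09139781, -0.80881878, -0.28777738]), 'moment': array([ 0.02301713, -0.02129549, -0.04485725]), 'width': 0.08557141070090782}
```

View pics/top0.png

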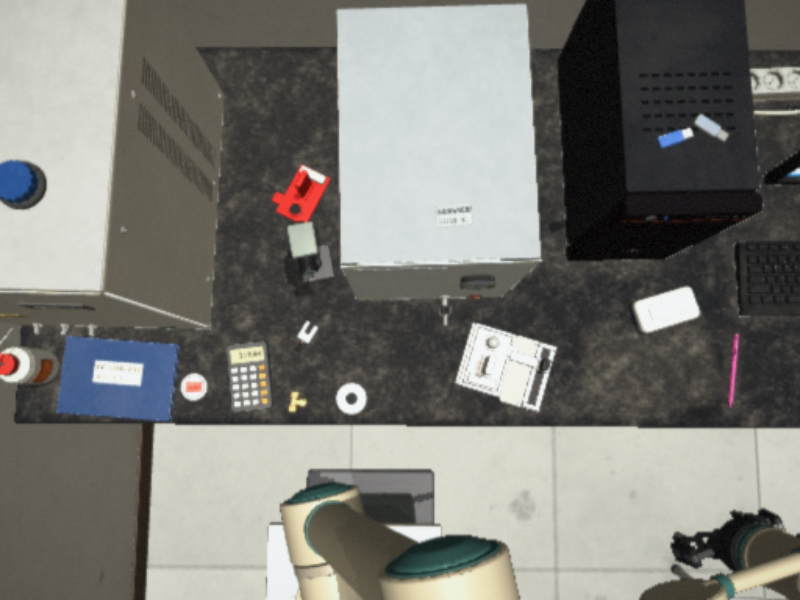

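View pics/side0.png

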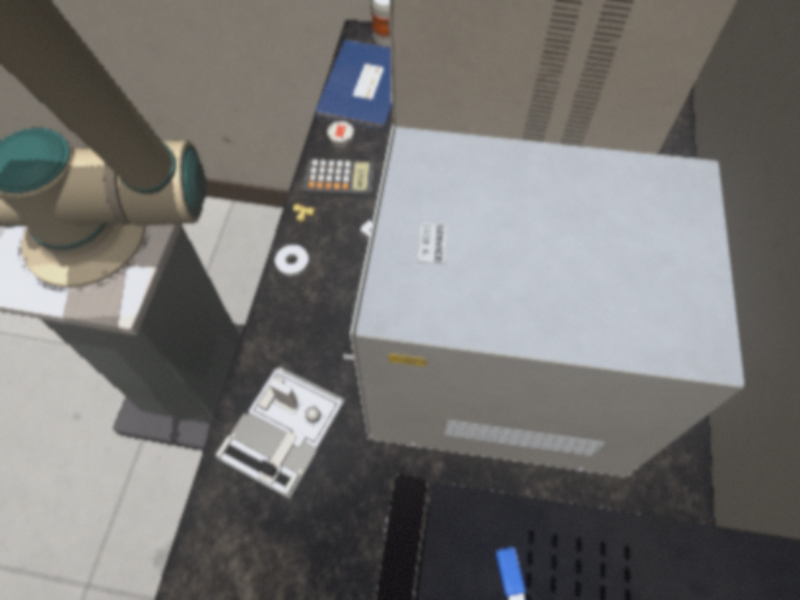

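The top view shows the dock at about (505,367): ball (492,342), fin (485,365), latch grip near (548,355). The bench camera's head is at (302,238) in the gap between two boxes, and the red decoy is at (302,192). The side view shows the dock at (280,430).

Run:
```python
from h import *
P=np.load("top0.npy")
def g(n,u,v): print(n,np.round(P[int(v*.64),int(u*.64)],3))
for n,u,v in [("ball",492,342),("fin",485,362),("lat",548,355),("dTL",474,324),("dTR",556,346),("dBL",457,384),("dBR",540,410),("head",302,238),("hTL",290,227),("hTR",312,223),("hBR",316,250),("hBL",293,255),("base",322,262),("base2",318,275),("tee",296,400),("tape",341,399),("clip",308,330),("red",303,205),("boxL",225,300),("boxedgeL",210,322),("midtop",345,255),("midtopR",538,255),("leftTop",105,285),("blacktop",660,100),("calc",250,375),("handle",445,312),("knobL",90,330)]: g(n,u,v)
# height map crops for dock and camera
for nm in ["top","side"]:
    P=np.load(nm+"0.npy")
    z=P[...,2]; 
    m=(P[...,1]>.1)&(P[...,1]<.6)&(z>.01)&(z<.25)&(P[...,0]>.4)&(P[...,0]<.85)
    print(nm,m.sum(), np.nanmin(P[m],0) if m.any() else 0, np.nanmax(P[m],0) if m.any() else 0)
f=viewer.get_image("top")["frame"]
a=cv2.resize(f[200:270,285:365],(640,560),interpolation=cv2.INTER_CUBIC)
cv2.imwrite("pics/dock.png",a)
b=cv2.resize(f[100:190,160:230],(467,600),interpolation=cv2.INTER_CUBIC)
cv2.imwrite("pics/cam.png",b)
```

```text
ball [ 0.487 -0.247  0.036]
fin [ 0.449 -0.235  0.043]
lat [ 0.463 -0.355  0.013]
dTL [ 0.521 -0.219  0.011]
dTR [ 0.481 -0.373 -0.002]
dBL [ 0.409 -0.186  0.008]
dBR [ 0.361 -0.341  0.   ]
head [0.644 0.083 0.193]
hTL [0.662 0.104 0.194]
hTR [0.671 0.068 0.193]
hBR [0.624 0.06  0.19 ]
hBL [0.616 0.099 0.187]
base [0.638 0.069 0.011]
base2 [0.61  0.077 0.016]
tee [0.376 0.113 0.012]
tape [nan nan nan]
clip [0.507 0.094 0.005]
red [0.749 0.111 0.006]
boxL [0.563 0.253 0.003]
boxedgeL [nan nan nan]
midtop [ 0.579 -0.003  0.386]
midtopR [ 0.581 -0.267  0.387]
leftTop [0.519 0.273 0.502]
blacktop [ 0.806 -0.445  0.379]
calc [0.421 0.198 0.017]
handle [ 0.539 -0.16   0.058]
knobL [0.5   0.482 0.063]
top 8015 [0.40001612 0.10009205 0.01000061] [0.84997666 0.59980809 0.2499948 ]
side 8230 [0.40002129 0.10020459 0.01008832] [0.84972843 0.5830693  0.2499878 ]
```

View pics/dock.png

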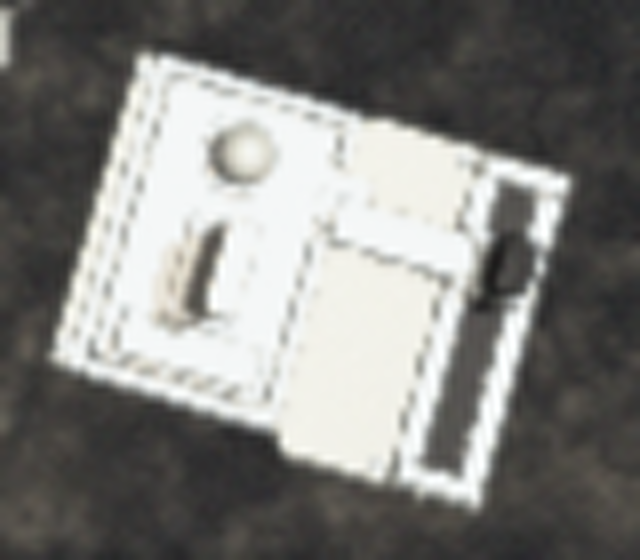

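View pics/cam.png

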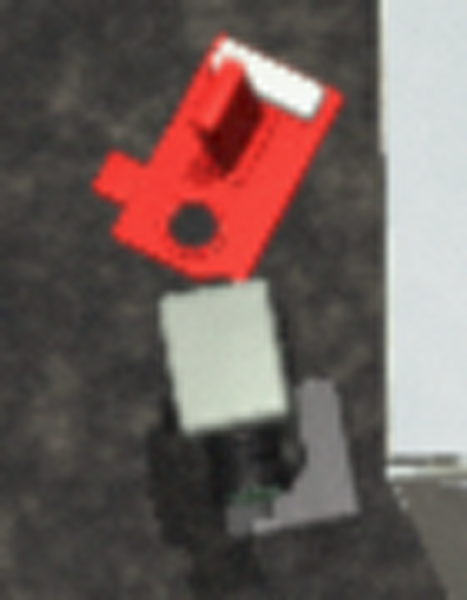

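The dock crop confirms the tray's x axis points up and slightly right (yaw about -16°), with the fin at (205,270), ball at (240,152) and latch grip at (508,265). The camera crop shows the head yawed about 10°, with its lens looking towards the robot (bottom of the picture). I'll fit these numerically.

Run:
```python
from h import *
def rect(n,Q):
    if len(Q)<4: print(n,len(Q)); return
    (c,s,a)=cv2.minAreaRect((Q[:,:2]*1000).astype(np.float32)); print(n,len(Q),"c",np.round(c,1),"size",np.round(s,1),"ang",round(a,1),"z",np.round(np.percentile(Q[:,2],[5,50,95])*1000),"mean",np.round(Q.mean(0)*1000,1))
for nm in ["top","side"]:
    P=np.load(nm+"0.npy").reshape(-1,3); x,y,z=P.T; print(nm)
    d=(x>.33)&(x<.54)&(y>-.4)&(y<-.16)
    rect("fin",P[d&(z>.065)&(z<.12)])
    rect("mid",P[d&(z>.024)&(z<.065)])
    l=d&(z>.026)&(z<.065)&(y<-.3); rect("grip",P[l])
    l=d&(z>.026)&(z<.04)&(y>-.29)&(x>.46); rect("ball",P[l])
    rect("dock",P[d&(z>.006)])
    c=(x>.5)&(x<.72)&(y>.02)&(y<.15)
    rect("head",P[c&(z>.183)&(z<.21)])
    Q=P[c&(z>.12)&(z<.183)]; rect("below",Q)
    if len(Q): print(np.round(Q[np.argsort(Q[:,0])[:12]]*1000))
    rect("camall",P[c&(z>.008)&(z<.03)])
```

```text
top
fin 64 c [ 442.3 -238.6] size [12.2 33.4] ang 73.6 z [75. 89. 92.] mean [ 441.9 -237.6   87.2]
mid 298 c [ 452.5 -247.2] size [214.2 119.7] ang 72.1 z [24. 30. 56.] mean [ 448.7 -264.9   35. ]
grip 69 c [ 432.3 -319.2] size [ 52.9 118.8] ang 63.3 z [26. 48. 55.] mean [ 446.4 -335.5   42.6]
ball 42 c [ 473.8 -261.8] size [50.3 19.7] ang 41.6 z [28. 35. 39.] mean [ 484.5 -251.8   34.1]
dock 2402 c [ 440.6 -280. ] size [204.6 234.7] ang 1.7 z [ 7. 15. 49.] mean [ 442.3 -274.9   18.5]
head 420 c [630.5  80.9] size [81.7 44.9] ang 9.8 z [185. 192. 196.] mean [636.7  81.7 191.2]
below 128 c [633.7  86.4] size [91.5 55.1] ang 9.8 z [147. 177. 182.] mean [617.2  76.7 171.9]
[[588.  83. 168.]
 [589.  86. 165.]
 [589.  78. 181.]
 [589.  88. 164.]
 [589.  86. 179.]
 [589.  81. 178.]
 [589.  78. 162.]
 [589.  81. 161.]
 [589.  84. 177.]
 [589.  74. 177.]
 [590.  77. 174.]
 [590.  72. 171.]]
camall 237 c [590.5  85.7] size [177.   84.8] ang 11.7 z [ 8. 11. 18.] mean [607.4  75.8  12. ]
side
fin 121 c [ 443.8 -240.1] size [11.5 33.3] ang 73.9 z [69. 89. 93.] mean [ 444.9 -241.9   84.8]
mid 444 c [ 450.6 -250. ] size [215.3 119.7] ang 73.6 z [24. 32. 55.] mean [ 450.  -278.4   36.5]
grip 102 c [ 452.  -338.6] size [37.9 66.6] ang 15.1 z [27. 51. 55.] mean [ 448.3 -344.7   46.5]
ball 73 c [ 479.4 -262.8] size [36.1 47.3] ang 3.2 z [28. 35. 39.] mean [ 486.2 -254.2   34.4]
dock 3698 c [ 445. -277.] size [174.3 232.7] ang 0.4 z [ 8. 15. 52.] mean [ 445.6 -283.4   19.2]
head 0
below 0
camall 12 c [501.4  95.1] size [ 2.8 26.8] ang 1.1 z [ 9. 13. 15.] mean [501.7  93.6  11.9]
```

```bash
python3 -m crank '[[0.04,-0.01,0.005,0,0,4],[0.08,-0.025,0.01,0,0,9],[0.12,-0.04,0.015,0,0,14],[0.16,-0.05,0.02,0,0,19],[0.20,-0.065,0.025,0,0,24],[0.24,-0.08,0.03,0,0,29],[0.28,-0.09,0.035,0,0,33],[0.305,-0.097,0.04,0,0,36.2],[0.305,-0.097,0.04,0,0,36.2],[0.305,-0.097,0.04,0,0,36.2],[0.305,-0.097,0.04,0,0,36.2]]' 1 40
python3 - <<'E'
from h import *
f,P=cloud("wrist"); cv2.imwrite("pics/w1.png",cv2.resize(f,(800,600))); np.save("w1.npy",P)
t=T();print(np.round(t,3))
x,y,z=P.reshape(-1,3).T
m=(z>.045)&(z<.06)&(y<-.3)&(x<.5)&(x>.38)
Q=P.reshape(-1,3)[m];print(len(Q),cv2.minAreaRect((Q[:,:2]*1000).astype(np.float32)) if len(Q) else 0)
m=(z>.084)&(z<.1)&(y>-.28)&(y<-.2)&(x<.5)&(x>.4)
Q=P.reshape(-1,3)[m];print(len(Q),cv2.minAreaRect((Q[:,:2]*1000).astype(np.float32)) if len(Q) else 0)
E
```

```text
clock: 1.52
position: [0.4485, -0.3461, 0.1525]
ee_rot: [-0.0, 0.99, -0.142, -0.0]
contact_force: [-1.0, -0.8, 0.4]
width: 0.0856
[[ 0.959 -0.282 -0.     0.449]
 [-0.282 -0.959  0.001 -0.346]
 [-0.001 -0.001 -1.     0.153]
 [ 0.     0.     0.     1.   ]]
297 ((446.4937438964844, -345.850341796875), (13.169894218444824, 21.097537994384766), 73.54985809326172)
465 ((444.3526611328125, -241.15953063964844), (12.223432540893555, 32.89307403564453), 74.22550201416016)
```

View pics/w1.png

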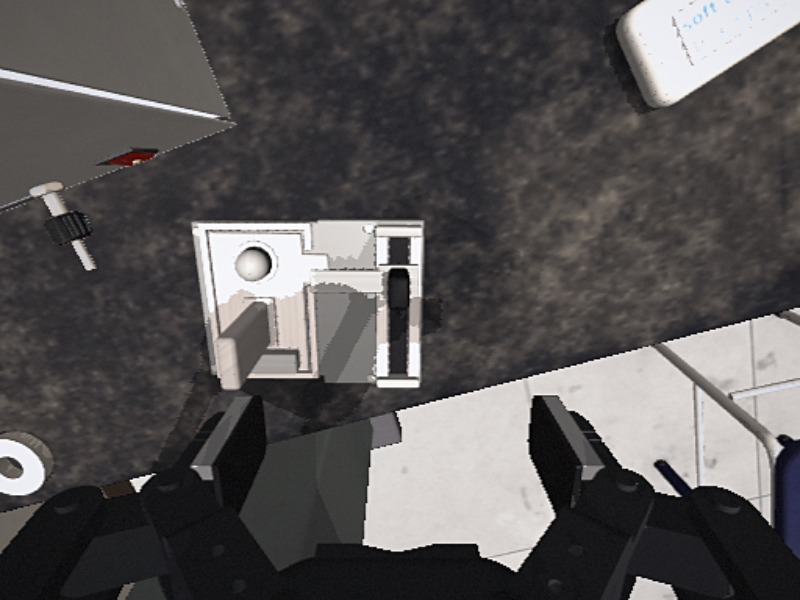

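The wrist view shows the latch grip at (398,288) centred under the fingers, the fin at (245,345) and the ball at (254,264) in its pocket. The depth fit puts the grip at (0.4465,-0.346), so the latch is about 8 mm open. Now I'll grasp it.

```bash
python3 -m crank '[[-0.002,0,0.03,0,0,0],[-0.002,0,0.065,0,0,0],[-0.002,0,0.095,0,0,0],[-0.002,0,0.115,0,0,0],[-0.002,0,0.1235,0,0,0],[-0.002,0,0.1235,0,0,0],[-0.002,0,0.1235,0,0,0]]' 1 40
python3 -m crank '[[0,0,0,0,0,0],[0,0,0,0,0,0],[0,0,0,0,0,0],[0,0,0,0,0,0],[0,0,0,0,0,0],[0,0,0,0,0,0],[0,0,0,0,0,0],[0,0,0,0,0,0]]' 0 40
```

```text
clock: 2.45
position: [0.447, -0.3462, 0.03]
ee_rot: [0.0, 0.99, -0.143, 0.001]
contact_force: [0.3, 0.6, -0.6]
width: 0.0854
clock: 3.45
position: [0.447, -0.3462, 0.03]
ee_rot: [0.0, 0.99, -0.143, 0.001]
contact_force: [0.1, 0.0, -0.1]
width: 0.0
```

Run:
```python
from h import *
s=manip.get_state(); print(s["width"],s["position"])
f,P=cloud("wrist"); g,_=cloud("side")
cv2.imwrite("pics/w2.png",np.hstack([cv2.resize(f,(400,300)),cv2.resize(g[220:330,120:240],(400,300))]))
```

```text
1.5733060645770378e-05 [ 0.44701537 -0.34622211  0.02996893]
```

View pics/w2.png

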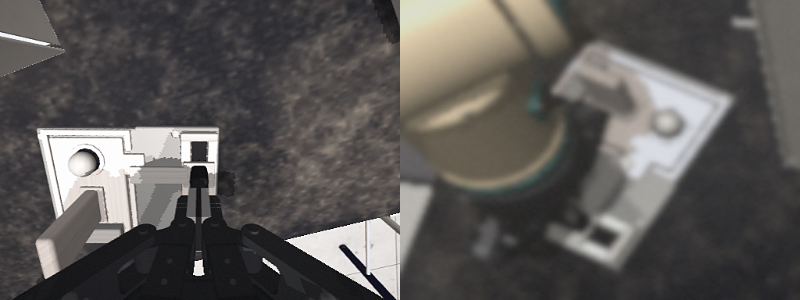

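Run:
```python
from h import *
f,P=cloud("wrist"); t=T()
x,y,z=P.reshape(-1,3).T
m=(z>.035)&(z<.06)&(y<-.31)&(y>-.38)&(x<.52)&(x>.43)
Q=P.reshape(-1,3)[m]; D=(Q-t[:3,3])@t[:3,:3]
print(len(Q)); print(np.round(np.percentile(Q,[2,50,98],axis=0),4)); print(np.round(np.percentile(D,[2,50,98],axis=0),4))
c=f[190:290,190:330]; cv2.imwrite("pics/w3.png",cv2.resize(c,(784,560),interpolation=cv2.INTER_CUBIC))
```

```text
529
[[ 0.4479 -0.3545  0.0362]
 [ 0.4546 -0.3482  0.0503]
 [ 0.4575 -0.3407  0.0528]]
[[ 0.0015 -0.007  -0.0228]
 [ 0.0079 -0.0003 -0.0203]
 [ 0.0101  0.0069 -0.0062]]
```

View pics/w3.png

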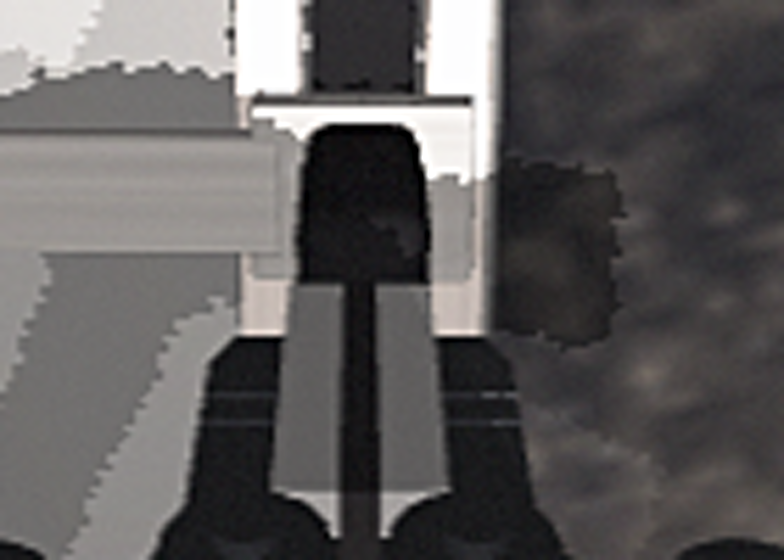

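The fingers shut empty: the crop shows the grip's top at (360,200), wholly ahead of the pads' tips at (360,285). I'll measure where the pads really are in tool axes.

Run:
```python
from h import *
f,P=cloud("wrist"); t=T()
D=(P-t[:3,3])@t[:3,:3]*1000
# crop px (cx,cy)-> full (190+cx/5.6,190+cy/5.6)
for n,cx,cy in [("gripfront",360,130),("gripback",360,270),("padLtop",315,292),("padL",312,380),("padLbot",308,470),("padRtop",405,292),("padR",410,380),("padRbot",415,470),("gap",360,400),("gaptop",360,310),("fingL",250,380)]:
    v,u=int(190+cy/5.6),int(190+cx/5.6); print(n,u,v,np.round(D[v,u],1),np.round(P[v,u]*1000))
```

```text
gripfront 254 213 [ 9.8 -0.3  1.9] [ 457. -349.   28.]
gripback 254 238 [  3.4  -0.3 -22.2] [ 450. -347.   52.]
padLtop 246 242 [ 11.8  -4.5 -43.8] [ 460. -345.   74.]
padL 245 257 [ 12.3  -4.5 -59.8] [ 460. -345.   90.]
padLbot 245 273 [ 12.1  -4.2 -72.8] [ 460. -346.  103.]
padRtop 262 242 [ 11.9   3.8 -44.1] [ 457. -353.   74.]
padR 263 257 [ 11.7   3.9 -58.7] [ 457. -353.   89.]
padRbot 264 273 [ 11.1   3.9 -71.2] [ 457. -353.  101.]
gap 254 261 [ 11.9  -0.4 -62.7] [ 459. -349.   93.]
gaptop 254 245 [ 11.7  -0.3 -46.9] [ 458. -349.   77.]
fingL 234 257 [  8.2 -10.2 -52.8] [ 458. -339.   83.]
```

Run:
```python
from h import *
t=T()
for n in ["side","wrist"]:
    f,P=cloud(n); Q=P.reshape(-1,3); D=(Q-t[:3,3])@t[:3,:3]*1000
    m=(abs(D[:,0])<18)&(abs(D[:,1])<12)&(D[:,2]>-110)&(D[:,2]<8); d=D[m]
    print(n,m.sum()); h,e=np.histogram(d[:,2],bins=np.arange(-110,9,6))
    for a,b in zip(e,h):
        k=d[(d[:,2]>=a)&(d[:,2]<a+6)]; print(int(a),b,np.round(k.min(0)[:2]) if b else "",np.round(k.max(0)[:2]) if b else "")
```

```text
side 136
-110 4 [16.  3.] [17. 10.]
-104 0  
-98 0  
-92 5 [12. -5.] [13. 11.]
-86 9 [ 12. -12.] [13.  9.]
-80 4 [ 9. -4.] [11.  0.]
-74 6 [11. -7.] [11.  3.]
-68 6 [ 6. -7.] [11. 12.]
-62 13 [  2. -12.] [11. 12.]
-56 10 [  4. -10.] [12. 12.]
-50 7 [ 7. -7.] [11.  8.]
-44 2 [6. 3.] [11.  5.]
-38 0  
-32 0  
-26 12 [ 2. -7.] [10.  5.]
-20 11 [ 2. -8.] [9. 7.]
-14 5 [-1. -6.] [9. 6.]
-8 7 [-0. -4.] [9. 6.]
-2 8 [-7. -7.] [10.  8.]
wrist 6073
-110 651 [  3. -12.] [18. 12.]
-104 207 [  2. -12.] [18. 12.]
-98 636 [-10. -12.] [14. 12.]
-92 806 [-11. -12.] [15. 12.]
-86 737 [-12. -12.] [15. 12.]
-80 583 [-11. -12.] [14. 12.]
-74 306 [  7. -12.] [13. 12.]
-68 365 [  7. -12.] [13. 12.]
-62 331 [  7. -12.] [13. 12.]
-56 285 [  7. -12.] [13. 12.]
-50 248 [  7. -12.] [12. 12.]
-44 40 [ 7. -7.] [12.  8.]
-38 0  
-32 0  
-26 270 [ 1. -7.] [10.  7.]
-20 134 [-0. -8.] [10.  7.]
-14 87 [-1. -7.] [10.  7.]
-8 79 [ 5. -8.] [10.  7.]
-2 73 [ 5. -8.] [10.  7.]
```

Both cameras agree that the real fingertips end about 42 mm short of the reported TCP, so the fingers closed in the air above the 52 mm grip. From here on I'll take the true tip height as reported z + 42 mm. I'll open, go 43 mm lower and grasp again.

```bash
python3 -m crank '[[0,0,0,0,0,0],[0,0,0,0,0,0],[0,0,0,0,0,0],[0,0,0,0,0,0],[0,0,0,0,0,0],[0,0,0.015,0,0,0],[0,0,0.03,0,0,0],[0,0,0.042,0,0,0],[0,0,0.042,0,0,0],[0,0,0.042,0,0,0]]' 1 40
python3 -m crank '[[0,0,0,0,0,0],[0,0,0,0,0,0],[0,0,0,0,0,0],[0,0,0,0,0,0],[0,0,0,0,0,0],[0,0,0,0,0,0],[0,0,0,0,0,0]]' 0 40
```

```text
clock: 5.0
position: [0.4472, -0.3464, -0.0121]
ee_rot: [0.0, 0.99, -0.143, 0.001]
contact_force: [-0.7, 0.3, 0.7]
width: 0.0857
clock: 5.88
position: [0.4473, -0.3467, -0.0118]
ee_rot: [0.0, 0.99, -0.143, 0.001]
contact_force: [0.0, -1.0, 3.1]
width: 0.0133
```

Gripped at 13 mm, which matches the grip. Pulling towards the robot.

```bash
python3 -m crank '[[-0.006,0,0,0,0,0],[-0.012,0,0,0,0,0],[-0.018,0,0,0,0,0],[-0.024,0,0,0,0,0],[-0.030,0,0,0,0,0],[-0.036,0,0,0,0,0],[-0.042,0,0,0,0,0],[-0.046,0,0,0,0,0],[-0.049,0,0,0,0,0],[-0.051,0,0,0,0,0],[-0.053,0,0,0,0,0],[-0.053,0,0,0,0,0],[-0.053,0,0,0,0,0]]'
python3 -c "
from h import *
t=T();print(np.round(t[:3,3],4),manip.get_state()['contact_force'])"
```

```text
clock: 7.5
position: [0.3968, -0.3316, -0.0118]
ee_rot: [0.0, 0.99, -0.143, 0.001]
contact_force: [3.2, 2.6, 4.2]
width: 0.0135
[ 0.3968 -0.3316 -0.0118] [3.24446145 2.55016975 4.22954053]
```

```bash
python3 -m crank '[[-0.002,0,0,0,0,0],[-0.004,0,0,0,0,0],[-0.004,0,0,0,0,0],[-0.004,0,0,0,0,0],[-0.004,0,0,0,0,0]]'
```

```text
clock: 8.12
position: [0.3969, -0.3317, -0.0117]
ee_rot: [0.001, 0.99, -0.144, 0.005]
contact_force: [11.9, 2.7, -2.0]
width: 0.0132
```

At the end stop: no further motion and 12 N of resistance. Releasing and moving up.

```bash
python3 -m crank '[[0,0,0,0,0,0],[0,0,0,0,0,0],[0,0,0,0,0,0],[0,0,0,0,0,0],[0,0,0,0,0,0]]' 1 60
python3 -m crank '[[0,0,-0.03,0,0,0],[0,0,-0.07,0,0,0],[0,0,-0.11,0,0,0],[0,0,-0.13,0,0,0],[0.01,-0.03,-0.15,0,0,0],[0.02,-0.07,-0.16,0,0,0],[0.02,-0.1,-0.16,0,0,0],[0.02,-0.1,-0.16,0,0,0],[0.02,-0.1,-0.16,0,0,0],[0.02,-0.1,-0.16,0,0,0]]'
python3 - <<'E'
from h import *
t=T(); print(np.round(t,4))
f,P=cloud("wrist"); cv2.imwrite("pics/w4.png",cv2.resize(f,(640,480)))
Q=P.reshape(-1,3); x,y,z=Q.T
D=(Q-t[:3,3])@t[:3,:3]
for lo,hi,n in [(.084,.1,"fin"),(.045,.06,"grip")]:
    m=(z>lo)&(z<hi)&(x>.36)&(x<.5)&(y<-.2)&(y>-.38)&(D[:,2]>.0)
    if n=="fin": m&=y>-.28
    else: m&=y<-.3
    q=Q[m]; r=cv2.minAreaRect((q[:,:2]*1000).astype(np.float32)) if len(q)>3 else 0
    print(n,len(q),r); 
    if r: print((np.array([r[0][0]/1000,r[0][1]/1000,0.09])-t[:3,3])@t[:3,:3])
E
```

```text
clock: 8.75
position: [0.3967, -0.3317, -0.0117]
ee_rot: [0.001, 0.99, -0.144, 0.004]
contact_force: [-0.1, -0.2, 0.3]
width: 0.0855
clock: 10.0
position: [0.4426, -0.242, 0.1482]
ee_rot: [0.001, 0.99, -0.144, 0.004]
contact_force: [-0.5, 0.1, 1.1]
width: 0.0852
[[ 0.9584 -0.2854  0.0081  0.4426]
 [-0.2854 -0.9584 -0.0035 -0.242 ]
 [ 0.0087  0.0011 -1.      0.1482]
 [ 0.      0.      0.      1.    ]]
fin 514 ((443.8759765625, -240.93785095214844), (11.455245018005371, 33.10155487060547), 72.99913024902344)
[ 0.00041145 -0.00141846  0.05822784]
grip 310 ((396.5292053222656, -330.1970520019531), (14.978728294372559, 20.822874069213867), 70.50498962402344)
[-0.01948674  0.09764202  0.05816157]
```

View pics/w4.png

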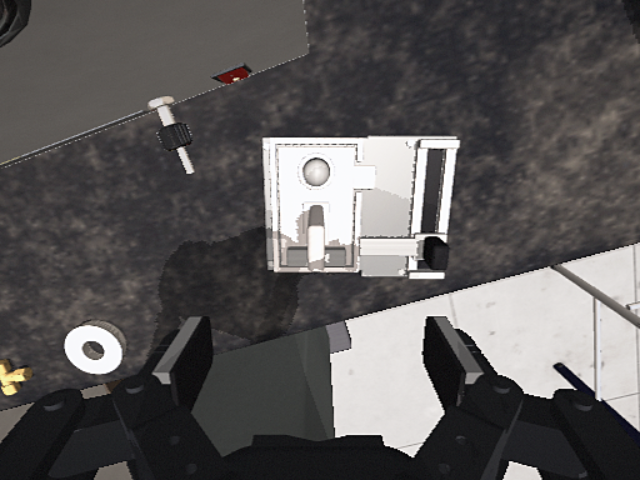

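The latch is open (grip at (434,250) near the end block, tongue clear of the lug), with the ball at (316,172) in its pocket and the fin at (316,238) under the fingers. Going down and grasping the fin.

```bash
python3 -m crank '[[0,-0.001,0.03,0,0,0],[0,-0.001,0.065,0,0,0],[0,-0.001,0.1,0,0,0],[0,-0.001,0.125,0,0,0],[0,-0.001,0.14,0,0,0],[0,-0.001,0.143,0,0,0],[0,-0.001,0.143,0,0,0],[0,-0.001,0.143,0,0,0]]' 1 60
python3 -m crank '[[0,0,0,0,0,0],[0,0,0,0,0,0],[0,0,0,0,0,0],[0,0,0,0,0,0],[0,0,0,0,0,0],[0,0,0,0,0,0],[0,0,0,0,0,0],[0,0,0,0,0,0]]' 0 60
```

```text
clock: 11.05
position: [0.4446, -0.2421, 0.006]
ee_rot: [0.002, 0.989, -0.144, 0.005]
contact_force: [-0.1, 0.2, -0.4]
width: 0.0853
clock: 12.05
position: [0.4447, -0.2421, 0.0061]
ee_rot: [0.001, 0.989, -0.144, 0.005]
contact_force: [0.3, 1.1, 1.8]
width: 0.0113
```

```bash
python3 -m crank '[[0,0,-0.001,0,0,0],[0,0,-0.003,0,0,0],[0,0,-0.006,0,0,0],[0,0,-0.011,0,0,0],[0,0,-0.017,0,0,0],[0,0,-0.024,0,0,0],[0,0,-0.032,0,0,0],[0,0,-0.042,0,0,0],[0,0,-0.052,0,0,0],[0,0,-0.062,0,0,0],[0,0,-0.072,0,0,0],[0,0,-0.080,0,0,0],[0,0,-0.085,0,0,0],[0,0,-0.088,0,0,0],[0,0,-0.09,0,0,0],[0,0,-0.09,0,0,0],[0,0,-0.09,0,0,0]]' 0 60
python3 - <<'E'
from h import *
t=T(); print(np.round(t,4))
f,P=cloud("wrist"); cv2.imwrite("pics/w5.png",cv2.resize(f,(640,480)))
E
```

```text
clock: 14.18
position: [0.4437, -0.2415, 0.0958]
ee_rot: [0.001, 0.99, -0.144, 0.005]
contact_force: [-0.5, -0.2, -3.0]
width: 0.0115
[[ 0.9582 -0.2858  0.0091  0.4437]
 [-0.2858 -0.9583 -0.004  -0.2415]
 [ 0.0099  0.0012 -1.      0.0958]
 [ 0.      0.      0.      1.    ]]
```

View pics/w5.png

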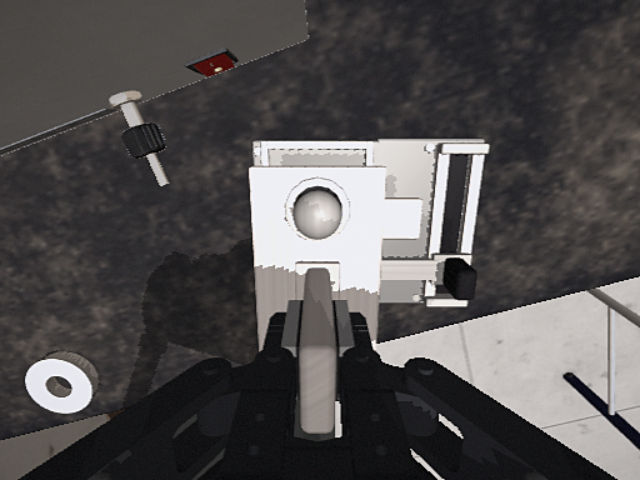

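The tray is off the dock and level, with the ball at (317,213) in its pocket. Carrying it with smooth ramps, pulled slightly back to pass the valve on the box front.

```bash
python3 -m crank '[[-0.001,-0.001,-0.001,0,0,0],[-0.003,-0.004,-0.003,0,-0.05,-0.5],[-0.007,-0.010,-0.007,0,-0.1,-1],[-0.012,-0.018,-0.012,0,-0.15,-2],[-0.018,-0.028,-0.018,0,-0.2,-3],[-0.024,-0.039,-0.024,0,-0.25,-4],[-0.030,-0.051,-0.030,0,-0.3,-5],[-0.036,-0.063,-0.036,0,-0.35,-6],[-0.042,-0.075,-0.041,0,-0.4,-7],[-0.048,-0.087,-0.045,0,-0.45,-8],[-0.054,-0.098,-0.048,0,-0.5,-9],[-0.060,-0.108,-0.050,0,-0.5,-10],[-0.064,-0.116,-0.052,0,-0.5,-11],[-0.067,-0.123,-0.053,0,-0.5,-11.5],[-0.069,-0.127,-0.053,0,-0.5,-12],[-0.07,-0.13,-0.053,0,-0.5,-12],[-0.07,-0.13,-0.053,0,-0.5,-12]]' 0 60
python3 - <<'E'
from h import *
t=T(); print(np.round(t,4))
d=np.array([.447,.0513,.149])-t[:3,3]; print("to go tool",d@t[:3,:3])
f,P=cloud("wrist"); cv2.imwrite("pics/w6.png",cv2.resize(f,(640,480)))
E
```

```text
clock: 16.35
position: [0.4133, -0.0967, 0.1479]
ee_rot: [0.001, 0.999, -0.04, 0.0]
contact_force: [0.6, 0.7, -2.5]
width: 0.0111
[[ 9.968e-01 -8.020e-02  4.000e-04  4.133e-01]
 [-8.020e-02 -9.968e-01 -2.500e-03 -9.670e-02]
 [ 6.000e-04  2.400e-03 -1.000e+00  1.479e-01]
 [ 0.000e+00  0.000e+00  0.000e+00  1.000e+00]]
to go tool [ 0.0217219  -0.15022454 -0.00146546]
```

```bash
python3 -m crank '[[0,-0.001,0,0,0,-0.3],[0,-0.004,0,0,0,-0.8],[0,-0.009,0,0,0,-1.5],[0,-0.016,0,0,0,-2.3],[0.001,-0.025,0,0,0,-3.2],[0.002,-0.036,0,0,0,-4.2],[0.003,-0.048,0,0,0,-5.2],[0.004,-0.061,0,0,0,-6.3],[0.005,-0.074,0,0,0,-7.4],[0.006,-0.087,0,0,0,-8.5],[0.008,-0.100,0,0,0,-9.6],[0.010,-0.112,0,0,0,-10.7],[0.012,-0.123,0,0,0,-11.8],[0.014,-0.133,-0.001,0,0,-12.8],[0.016,-0.141,-0.001,0,0,-13.6],[0.018,-0.146,-0.001,0,0,-14.2],[0.020,-0.149,-0.001,0,0,-14.4],[0.020,-0.150,-0.001,0,0,-14.4],[0.020,-0.150,-0.001,0,0,-14.4],[0.020,-0.150,-0.001,0,0,-14.4]]' 0 60
python3 - <<'E'
from h import *
t=T(); print(np.round(t,4))
f,P=cloud("wrist"); cv2.imwrite("pics/w7.png",cv2.resize(f,(640,480))); np.save("w7.npy",P)
g,S=cloud("top"); np.save("t7.npy",S)
Q=P.reshape(-1,3); x,y,z=Q.T
def rect(n,q):
    if len(q)>4: print(n,len(q),cv2.minAreaRect((q[:,:2]*1000).astype(np.float32)),np.round(np.percentile(q,[1,50,99],axis=0),3).tolist())
D=(Q-t[:3,3])@t[:3,:3]
rect("ball(z>.171)",Q[(z>.171)&(z<.19)&(D[:,0]>.03)&(D[:,0]<.062)&(abs(D[:,1])<.02)])
m=(x>.55)&(x<.72)&(y>.0)&(y<.15)&(z>.1)&(z<.2); rect("cam",Q[m])
Q=S.reshape(-1,3);x,y,z=Q.T; D=(Q-t[:3,3])@t[:3,:3]
rect("topball",Q[(z>.171)&(z<.19)&(D[:,0]>.03)&(D[:,0]<.062)&(abs(D[:,1])<.02)])
E
```

```text
clock: 18.9
position: [0.4452, 0.0508, 0.1485]
ee_rot: [0.001, 0.996, 0.085, 0.0]
contact_force: [-0.1, 0.3, -2.8]
width: 0.0116
[[ 9.855e-01  1.697e-01  4.000e-04  4.452e-01]
 [ 1.697e-01 -9.855e-01 -2.700e-03  5.080e-02]
 [-1.000e-04  2.700e-03 -1.000e+00  1.485e-01]
 [ 0.000e+00  0.000e+00  0.000e+00  1.000e+00]]
ball(z>.171) 1138 ((489.8059997558594, 59.842247009277344), (20.9427547454834, 20.453205108642578), 81.7077407836914) [[0.48, 0.05, 0.171], [0.491, 0.06, 0.177], [0.5, 0.07, 0.18]]
cam 2975 ((581.7494506835938, 1.7542085647583008), (36.67801284790039, 3.2955470085144043), 3.615117073059082) [[0.564, 0.0, 0.101], [0.575, 0.001, 0.153], [0.597, 0.004, 0.199]]
```

View pics/w7.png

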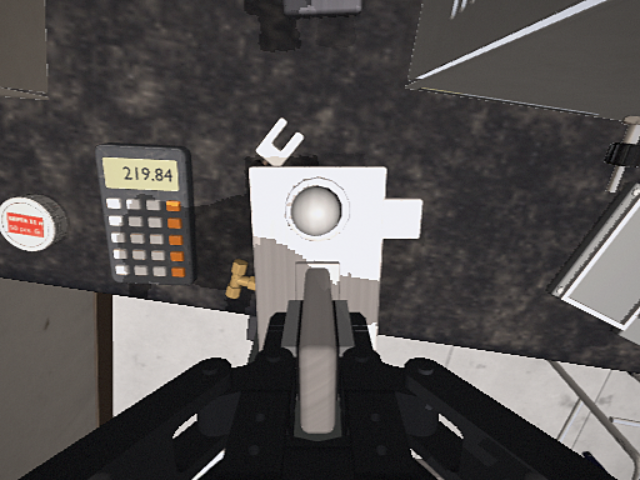

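The ball is at (317,210), centred in its pocket, with the camera's base ahead at the top edge. One last numerical check of the lens axis from the first top cloud.

Run:
```python
from h import *
P=np.load("top0.npy").reshape(-1,3); a=np.deg2rad(9.8); A=np.array([[np.cos(a),np.sin(a)],[-np.sin(a),np.cos(a)]])
o=np.array([.490,.060])
m=(P[:,0]>.56)&(P[:,0]<.7)&(P[:,1]>.02)&(P[:,1]<.14)&(P[:,2]>.13)&(P[:,2]<.21); Q=P[m]; L=(Q[:,:2]-o)@A.T*1000
for lo in range(90,190,6):
    k=(L[:,0]>=lo)&(L[:,0]<lo+6)
    if k.sum()>2: print(lo,k.sum(),np.round(np.percentile(L[k,1],[2,50,98])),np.round(np.percentile(Q[k,2]*1000,[2,50,98])))
s=manip.get_state(); print(s["clock"],s["width"],np.abs(s["qd"]).max())
```

```text
96 18 [-16.  -4.   7.] [162. 176. 187.]
102 31 [-20.  -5.  10.] [165. 184. 189.]
108 24 [-19.  -6.  10.] [170. 183. 190.]
114 26 [-17.  -5.   9.] [174. 182. 186.]
120 27 [-18.  -5.  11.] [177. 183. 189.]
126 61 [-25.  -5.  16.] [156. 189. 197.]
132 42 [-25.  -5.  16.] [178. 192. 197.]
138 46 [-25.  -1.  28.] [142. 192. 197.]
144 45 [-25.  -5.  28.] [143. 193. 195.]
150 46 [-25.  -4.  20.] [159. 192. 197.]
156 38 [-25.  -6.  17.] [172. 191. 196.]
162 44 [-25.  -3.  19.] [164. 193. 197.]
168 38 [-25.  -4.  18.] [172. 193. 196.]
174 42 [-24.  -5.  17.] [177. 192. 195.]
180 12 [-20.  -0.  16.] [187. 190. 194.]
186 8 [-7. -3.  3.] [164. 168. 171.]
19.0 0.011223211445117324 0.0011142560840883297
```

The lens axis is about 4.5 mm off to the robot's right. A small shift centres it, then I'll settle and hand in.

```bash
python3 -m crank '[[0,0.001,0,0,0,0],[0,0.002,0,0,0,0],[0,0.003,0,0,0,0],[0,0.004,0,0,0,0],[0,0.0045,-0.001,0,0,0],[0,0.0045,-0.001,0,0,0],[0,0.0045,-0.001,0,0,0],[0,0.0045,-0.001,0,0,0],[0,0.0045,-0.001,0,0,0],[0,0.0045,-0.001,0,0,0],[0,0.0045,-0.001,0,0,0],[0,0.0045,-0.001,0,0,0],[0,0.0045,-0.001,0,0,0],[0,0.0045,-0.001,0,0,0],[0,0.0045,-0.001,0,0,0],[0,0.0045,-0.001,0,0,0]]' 0 60
python3 - <<'E'
from h import *
t=T(); f,P=cloud("wrist"); Q=P.reshape(-1,3); z=Q[:,2]; D=(Q-t[:3,3])@t[:3,:3]
q=Q[(z>.172)&(z<.19)&(D[:,0]>.03)&(D[:,0]<.062)&(abs(D[:,1])<.02)]
print(cv2.minEnclosingCircle((q[:,:2]*1000).astype(np.float32)),q[:,2].max(),np.abs(manip.get_state()["qd"]).max())
print(job.sign_off())
E
```

```text
clock: 21.0
position: [0.446, 0.0465, 0.1495]
ee_rot: [0.001, 0.996, 0.085, 0.0]
contact_force: [0.1, 0.8, -2.8]
width: 0.0112
((490.43463134765625, 55.408294677734375), 10.793708801269531) 0.1823275661868176 0.0018614995106976348
the job is handed in; nothing more can be done
None
```

I slid the latch open to its end stop, lifted the tray by its fin and carried it level to the bench camera. I handed in at 21 s while still holding it there. No verdict is reported, so these results are from my own checks.

- **Latch:** it stopped moving with about 12 N of resistance. By my measurements that is its full 60 mm travel.
- **Final pose:** the ball was in its pocket at (0.490, 0.055, about 0.171). That is about 100 mm in front of the lens and within about 2 mm of its axis. The tool was within about 0.2° of vertical, and the fin was gripped at 11 mm with the grip set to 60 N. The arm was still.
- **Disagreement:** the real fingertips end about 42 mm short of the reported TCP, so my first latch grasp closed on air above the grip. Both the wrist and side cameras confirmed the offset. I corrected for it in every later move, and nothing was touched by the miss.
- **Not checked:** I did not re-measure the loose bystanders or the lens position at the end. The lens position comes from the first top view, and the route kept clear of the bystanders.

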